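# Roll the green battery cell home in the charging dock

### The job

Take the red-footed paddle by its black handle and, with the paddle alone, gently roll the green cell along its lane of the dock until it drops into the seat at the lane's far end; the gripper itself must not touch the green cell. Leave the orange cell where it lies, and finish by standing the paddle upright on the table again, clear of the dock.

Things in the scene. Friction and masses are not known exactly. Their poses are not given: they have to be found in the camera images.
- paddle_center (a point): Centre of the loose paddle (about 130 g, standing upright, 110 mm tall), 55 mm above its underside. Red foot: 30 mm thick (its x), 46 mm wide (its y), 34 mm tall; it pushes with either 46 mm wide face (+x or -x). Above the foot, on the same axis, a black 24 x 24 mm handle up to the top: grip it from above about 25 mm above this point. z is up.
- green_cell_center (a point): Centre of the green battery cell with a brass band: a loose cylinder, 33 mm across, 60 mm long (its own y), about 140 g, lying across one of the dock's two lanes, 20 to 50 mm to the near side of the dock's middle. It rolls almost freely, running ahead of a paddle moved at some 40 mm/s; the seat catches it. Its x and z axes turn as it rolls.
- orange_cell_center (a point): Centre of the orange cell lying in the other lane, of the same size and shape as the green one. A bystander: it rolls away if touched.
- dock: Fixed grey dock; origin: centre of underside. 260 mm long (x; +x end is far), 150 wide. Two level lanes along x, middles at y = +36 and -36 mm, 66 wide inside, white floor 10 mm up; side walls 24 mm high. Far wall from x = 118 mm, 34 high; near lip up to x = -124, 16 high. Seat: 20 mm slot across the lane floor at x = 95 mm; a cell sinks 3 mm into it, its centre then 23 mm up.
Things that resemble listed ones, but are neither listed nor needed, are in the scene too. There is more than one size of the part that bears paddle_center; the job needs the larger. Of the things shaped like the part that bears green_cell_center, the green one is meant.

How it is judged:
By the outcome, as a careful person would: the job done as asked, in the order asked, and still so for the second after the job is handed in, with the robot touching nothing.
It also fails if it takes over 48 s, if anything falls off the work surface, if the arm or the gripper's body presses on something with over 40 N, if the wrist force passes 120 N, or if a joint passes its speed limit or range.

### The arm

A 6-joint arm with a two-finger parallel gripper is mounted at the origin on the work surface. World frame = base frame: x ahead of the robot, y to its left, z up, the work surface at z = 0. Lengths are in m, angles in rad, forces in N, time in s.
With the tool pointing down it reaches from about 0.275 to 0.825 m from the base axis. Payload 5.2 kg.
Tool frame: the origin (TCP) lies on the centre line of the jaws, within the pads' length; the fingertips stand 14 mm ahead of it and the grasp point (between the pads) lies 5 mm behind it (env.tcp_to_tips is the x of the fingertips in the tool frame, in m); x points along the fingers, y is the direction in which the jaws open and shut, and the axes are right-handed (so a half turn about x gives the same grasp; the last joint's range is limited). The gripper opens to 93 mm and grips with 3 to 60 N. Pads are 15 mm wide; open, the fingers measure 128 mm over their backs; the gripper's body (75 mm by 188 mm) begins 65 mm behind the grasp point.
Start: joints at [0.905, 0.259, 1.535, -0, 1.348, -0.203], TCP at [0.246, 0.492, 0.233] pointing down, gripper open.
Joint ranges: [-3.14, 3.14], [-0.91, 2.08], [0.19, 2.58], [-1.22, 4.36], [0.22, 2.71], [-3.12, 3.12]. Speed limits (rad/s): [2.57, 2.57, 3.14, 3.14, 3.14, 3.14].

### API

Orientations are given as a 3x3 rotation matrix whose columns are the frame's x, y, z axes.
In Python, from plant import env gives the robot as it stands.
- The arm moves only by the tool carry_out, never from a script. Its arguments are lists of equal length, an entry for each row: "linear": the shift along the world's x, y, z as a fraction of full scale, a list of three; "turn": the turn, a rotation vector about the world's x, y, z as a fraction of full scale, a list of three; "fingers": the closure, from -1 (fully open) to 1 (shut), so that 0 is half open. A call has 1 to 8 rows; each row is the pose to reach, as a shift and turn from the pose commanded when the call began; what a row does not reach only later rows make up. Full scale, the value 1, is 0.2 m for a shift and 30 degrees for a turn. A row lasts 1/10 s, in which the tool goes at most 50 mm and 8.59 degrees, less where a joint would pass 70% of its speed; a pose out of reach is approached as far as the arm can. A call with a number of a shift or a turn outside -1 to 1 is refused whole. A call with a gripper value outside its range is refused whole. The fingers move at their own pace and stop on an object; "force" is the grip in N (left out, the last holds). Time passes only in rows, so rows that repeat a pose let the fingers close. It gives the time, the measured TCP pose, the force and the opening at its end, in the units of the state.
- env.get_obs(): the state, without advancing time (a new reading comes with each control period).
- env.snapshot(name): name is "side" or "top" or "wrist"; returns the picture (400x640x3 uint8, blue, green, red); there is no depth.
- env.calibration(name): a dict with "camera_matrix" (3x3 intrinsics, pixels), "R" (3x3) and "t" (3): a world point X has camera coordinates R X + t; the wrist camera has in their place "hand_eye" (4x4, takes a point from camera to tool coordinates, whose origin is the TCP and whose axes are the tool frame's). Camera axes: x right, y down, z forward; pixel columns grow to the right and rows downward; lengths in m; the calibration is good to about 2 mm. A picture is of the moment at which its call begins: read the wrist's pose just before it. calibration takes no time and is no camera call.
- env.sign_off(): hands the job in, once; it reports no verdict.
Trained networks look in the newest picture that a camera, given by its name, has taken for a name from the list of things; names that differ only in an ending like _2 or _b are one class to them, and where a whole thing is asked for, a point or a joint stands for the part that bears it (a point fixed in the world has none). Each returns a list of dicts, best first, with "confidence" (0 to 1); they miss things now and then, are a little off and sometimes report something else, mostly with a low value. They report only what shows in the picture. A call takes as long as a camera call. They do not tell look-alikes from the thing itself.
- env.boxes_of(camera, name): "rect" ([centre column, centre row, width, height] in pixels, round what is visible of it).
The state is a dict: "clock": time; "q": joint angles; "qd": joint speeds; "joint_torque": joint torques, N m; "tcp_pos": TCP position; "ee_rot": TCP orientation; "force": force on the tool from outside, world axes, zero at the start; "torque": the same for the moment, N m; "finger_gap": opening from 0.0 (shut) to 1.0 (fully open).
Only numpy, scipy, OpenCV 4.12 (cv2) and the standard library are available. Lean on these libraries where they do the work, as an engineer would, in place of code of your own. Each camera call takes 0.05 s, during which the arm holds its last target.

## Working session

There is one attempt and no reset: what is moved stays moved. The work goes in short steps, Python scripts to look and compute and a tool call to move; the robot and the scene stay as the last step left them, time stands still between calls to the robot, and variables do not carry over. Pictures are saved under pics/ and viewed, and the job is handed in when it is done.

Besides the shell and the picture viewer there is one more tool, called after "Call:" as name(argument=value, ...) on one line, values as JSON. carry_out: Moves the arm, as the interface text tells. Its arguments: {"type":"object","properties":{"linear":{"type":"array","items":{"type":"array","items":{"type":"number"}}},"turn":{"type":"array","items":{"type":"array","items":{"type":"number"}}},"fingers":{"type":"array","items":{"type":"number"}},"force":{"type":"number"}},"required":["linear","turn","fingers"]}

```bash
mkdir -p pics; ls; python3 - <<'E'
from plant import env
import cv2,json
o=env.get_obs();print(o)
for c in("side","top","wrist"):
    im=env.snapshot(c);cv2.imwrite(f"pics/{c}0.png",im)
    print(c,env.calibration(c))
    for n in("paddle_center","green_cell_center","orange_cell_center","dock"):
        print(n,[(round(d["confidence"],2),[round(x,1) for x in d["rect"]]) for d in env.boxes_of(c,n)])
print(env.tcp_to_tips,env.get_obs()["clock"])
E
```

```text
pics
{'clock': 0.0, 'q': array([ 9.05229613e-01,  2.59331267e-01,  1.53604349e+00,  8.64376175e-06,
        1.34800880e+00, -2.02809072e-01]), 'qd': array([-6.27571952e-04,  8.35778198e-04,  5.84986742e-04, -5.28970084e-04,
        1.80046479e-07,  6.57336650e-04]), 'joint_torque': array([-8.78093289e-06, -4.37305927e+01, -2.83996475e+01,  7.21157435e-02,
        4.11264261e-02, -1.61851958e-04]), 'tcp_pos': array([0.24519037, 0.49175574, 0.2318399 ]), 'ee_rot': array([[-1.11251926e-03,  4.46418149e-01,  8.94823781e-01],
       [-1.40345547e-03,  8.94822756e-01, -4.46419383e-01],
       [-9.99998396e-01, -1.75249549e-03, -3.68979553e-04]]), 'force': array([-0.02933946, -0.24276879,  0.03665145]), 'torque': array([-0.06632224, -0.04706959,  0.02278582]), 'finger_gap': 0.9984346354165868}
side {'camera_matrix': array([[462.54055785,   0.        , 312.32286549],
       [  0.        , 462.54055785, 200.96918368],
       [  0.        ,   0.        ,   1.        ]]), 'R': array([[ 0.92904254, -0.36997029,  0.00139494],
       [-0.26318009, -0.66351932, -0.70034159],
       [ 0.26003115,  0
[... 1028 characters left out ...]
1, 102.5, 138.7])]
wrist {'camera_matrix': array([[310.01308162,   0.        , 320.01103093],
       [  0.        , 310.01308162, 200.68367915],
       [  0.        ,   0.        ,   1.        ]]), 'hand_eye': array([[-1.24871465e-04, -2.89808062e-01,  9.57084778e-01,
        -1.52893588e-01],
       [ 9.99998597e-01, -1.63516067e-03, -3.64660960e-04,
        -1.71412368e-04],
       [ 1.67066907e-03,  9.57083389e-01,  2.89807859e-01,
        -8.14774778e-02],
       [ 0.00000000e+00,  0.00000000e+00,  0.00000000e+00,
         1.00000000e+00]])}
paddle_center [(0.98, [260.8, 374.1, 23.9, 48.9]), (0.68, [281.8, 393.1, 20.2, 13.7])]
green_cell_center []
orange_cell_center []
dock []
0.014 0.75
```

View pics/side0.png

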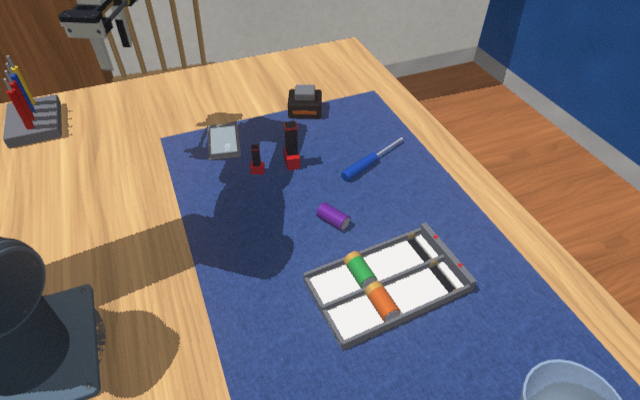

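View pics/top0.png

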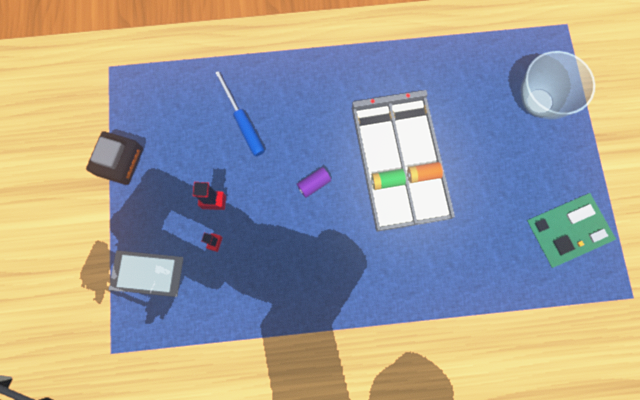

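View pics/wrist0.png

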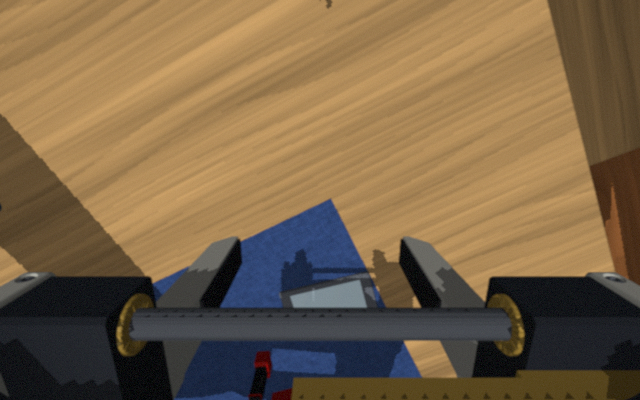

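```bash
python3 - <<'E'
import cv2,numpy as np
a=cv2.imread("pics/side0.png");b=cv2.imread("pics/top0.png")
c1=cv2.resize(a[100:370,230:500],None,fx=2.2,fy=2.2,interpolation=cv2.INTER_CUBIC)
cv2.imwrite("pics/side0c.png",c1)
cv2.imwrite("pics/top0c.png",cv2.resize(b[80:270,190:460],None,fx=2.9,fy=2.9,interpolation=cv2.INTER_CUBIC))
E
```

```text
(no output)
```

View pics/side0c.png

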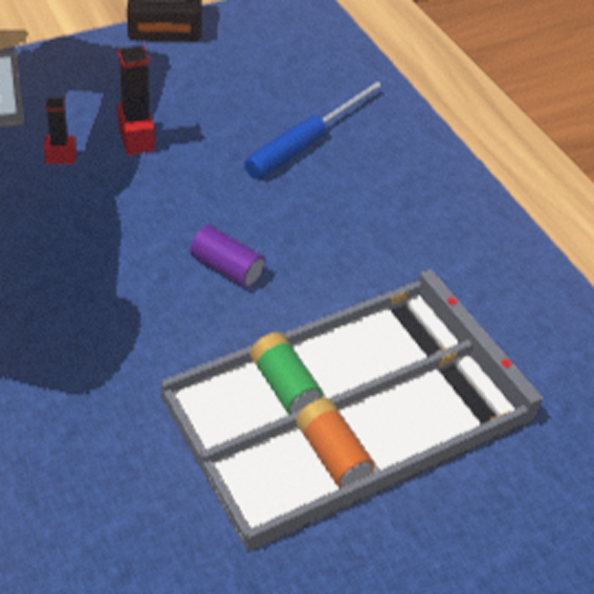

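View pics/top0c.png

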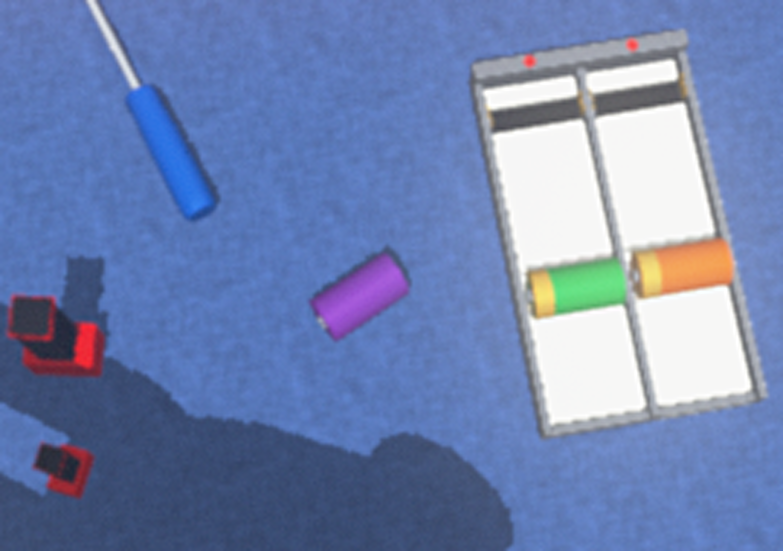

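The candidates are:
- **Paddles:** the large one at side (292,145) / top (208,196), and the small one at side (258,160) / top (213,242). I choose the large one.
- **Cells:** green at side (360,269), purple look-alike at (334,216), orange bystander at (382,301). I choose green, which lies in the left lane, the one nearer the paddles. The far wall is the end with the red dots.

Next I'll zoom in to measure.

```bash
python3 - <<'E'
import cv2,numpy as np
a=cv2.imread("pics/side0.png");b=cv2.imread("pics/top0.png")
def crop(im,x,y,w,h,s,name):
    c=cv2.resize(im[y:y+h,x:x+w],None,fx=s,fy=s,interpolation=cv2.INTER_CUBIC)
    for i in range(0,w,10):
        cv2.line(c,(i*s,0),(i*s,6),(0,255,255),1)
        if i%20==0: cv2.putText(c,str(x+i),(i*s,16),0,.35,(0,255,255))
    for i in range(0,h,10):
        cv2.line(c,(0,i*s),(6,i*s),(0,255,255),1)
        if i%20==0: cv2.putText(c,str(y+i),(8,i*s+4),0,.35,(0,255,255))
    cv2.imwrite("pics/"+name,c)
crop(b,340,85,125,150,4,"td.png")
crop(a,300,220,180,130,4,"sd.png")
P=np.hstack
def two():
    c1=cv2.resize(b[175:255,185:235],None,fx=7,fy=7,interpolation=cv2.INTER_CUBIC)
    c2=cv2.resize(a[110:190,240:310],None,fx=6,fy=6,interpolation=cv2.INTER_CUBIC)
crop(b,185,175,60,80,7,"tp.png"); crop(a,240,110,80,80,7,"sp.png")
E
```

```text
(no output)
```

View pics/td.png

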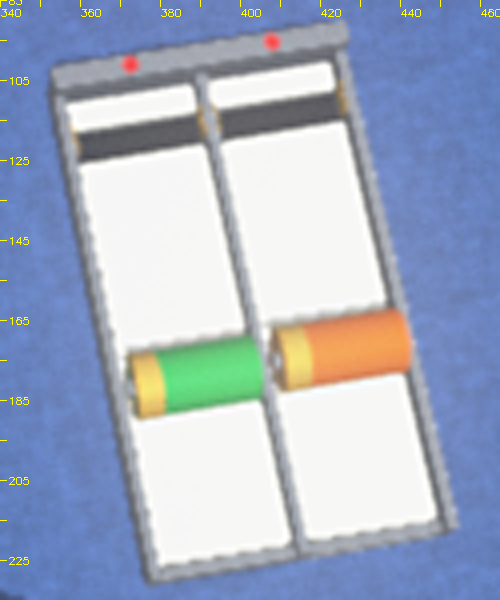

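View pics/sd.png

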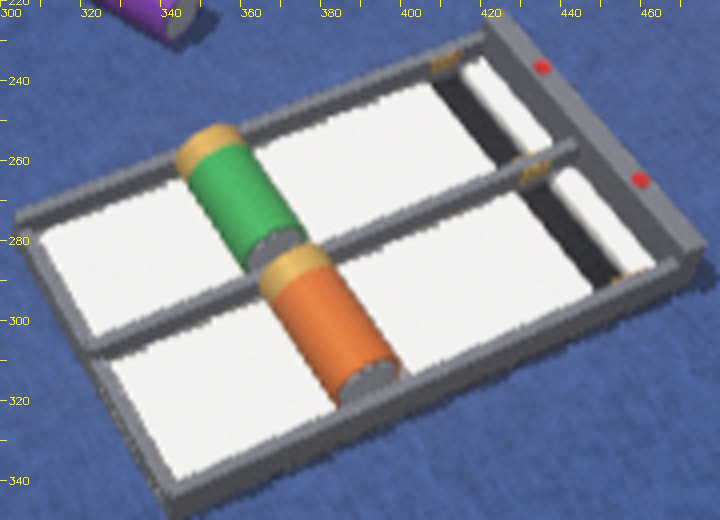

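View pics/tp.png

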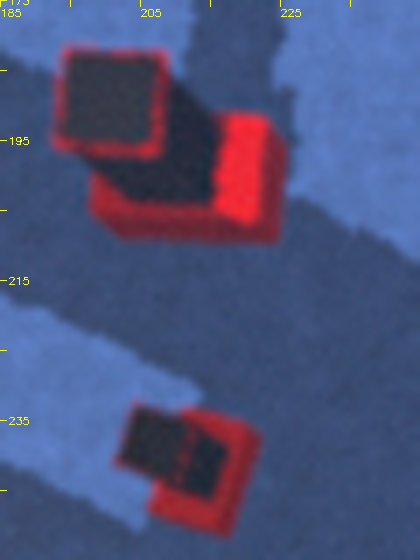

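View pics/sp.png

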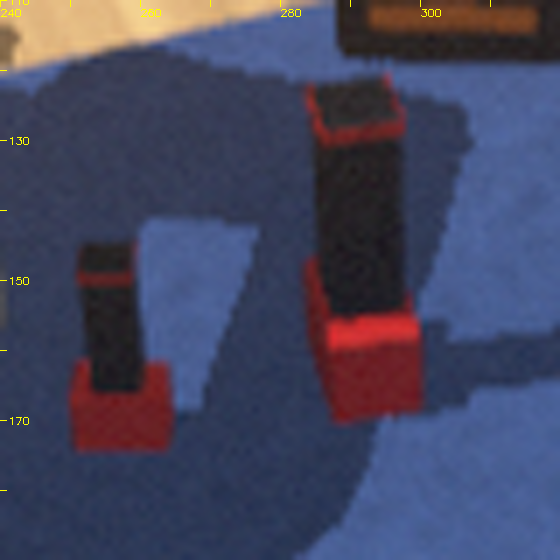

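```bash
cat > h.py <<'E'
import numpy as np,cv2
from scipy.optimize import least_squares
from plant import env
def proj(c,X,cal=None):
    k=env.calibration(c); X=np.atleast_2d(X)
    if 'R' in k: Y=X@k['R'].T+k['t']
    else:
        o=cal; T=np.eye(4);T[:3,:3]=o['ee_rot'];T[:3,3]=o['tcp_pos'];M=np.linalg.inv(T@k['hand_eye']);Y=X@M[:3,:3].T+M[:3,3]
    p=Y@k['camera_matrix'].T
    return p[:,:2]/p[:,2:]
def rz(a): return np.array([[np.cos(a),-np.sin(a),0],[np.sin(a),np.cos(a),0],[0,0,1]])
def fit(obs,x0,fz=False):
    # obs list (cam,(x,y,z) mm local,(u,v)); solve x,y,z,yaw
    def f(p):
        z=p[3] if fz else 0
        return np.concatenate([(proj(c,(rz(p[2])@(np.array(l)/1e3))+[p[0],p[1],z])[0]-uv) for c,l,uv in obs])
    s=least_squares(f,x0+([0.] if fz else []),loss='soft_l1')
    print(s.x,np.degrees(s.x[2]),'res',np.abs(s.fun).mean()); print(s.fun.reshape(-1,2).round(1).tolist())
    return s.x
E
cat > m.py <<'E'
from h import *
D=[('top',(130,75,34),(352.5,102)),('top',(130,-75,34),(427,90.5)),('top',(124,36,34),(372.7,101)),('top',(124,-36,34),(408,95.2)),
('top',(85,36,10),(376.2,123.2)),('top',(85,-36,10),(410.7,117.5)),
('side',(124,36,34),(435.5,236.7)),('side',(124,-36,34),(460.2,265)),('side',(-130,-75,0),(343.7,349.5)),('side',(130,-75,34),(476.2,281.2)),
('side',(85,36,10),(416.7,251.2)),('side',(85,-36,10),(438.7,280)),('top',(-130,75,0),(377.5,230.5)),('top',(-130,-75,0),(454.2,217.5))]
for z in(False,True): d=fit(D,[.5,-.1,0.],z)
T=[(-12,12,110),(12,12,110),(12,-12,110),(-12,-12,110)]
P=[('top',(12,12,110),(194.3,181.9)),('top',(12,-12,110),(209,182.4)),('top',(-12,-12,110),(207.9,197.4)),('top',(-12,12,110),(192.9,196.4)),
('top',(-15,-23,0),(225,209.7)),('top',(-15,-23,34),(221,206.9)),('top',(15,-23,34),(223.3,191.1)),
('side',(-12,12,110),(284,122.9)),('side',(12,12,110),(295.4,121.1)),('side',(12,-12,110),(297.7,128.6)),('side',(-12,-12,110),(286,130)),
('side',(15,-23,0),(300.3,168.6)),('side',(-15,-23,0),(287.9,170.3)),('side',(15,-23,34),(299.3,155.7)),('side',(-15,-23,34),(286.4,157.7)),('side',(-15,23,34),(284,146.9))]
for z in(False,True): p=fit(P,[.4,.25,0.],z)
# green cell: ends top; triangulate box centres
def tri(a,b):
    Ps=[env.calibration(c)['camera_matrix']@np.c_[env.calibration(c)['R'],env.calibration(c)['t']] for c in('top','side')]
    X=cv2.triangulatePoints(Ps[0],Ps[1],np.array(a,float),np.array(b,float))[:,0];return X[:3]/X[3]
for n,a,b in(('green',(388.4,179.3),(360.4,269.2)),('orange',(424.6,171.4),(382.1,300.8)),('purple',(313.9,182),(333,216.5))):
    X=tri(a,b);print(n,X.round(4),'dock frame',(rz(d[2]).T@(X-[d[0],d[1],0])).round(4))
E
python3 m.py
```

```text
[ 0.5902237  -0.09258626  0.07301663] 4.183544982847711 res 0.744179379334186
[[0.4, -0.2], [-0.4, -0.9], [0.0, 0.3], [0.1, 0.3], [-1.0, 0.9], [-0.7, 0.8], [0.6, -0.2], [0.6, -0.2], [0.1, 2.3], [2.0, -1.0], [-0.1, 0.6], [1.4, 0.7], [-0.4, 1.5], [-1.8, 1.2]]
[ 0.58972666 -0.09271859  0.07324049  0.00133764] 4.196371163384071 res 0.7362655523658412
[[0.5, -0.3], [-0.2, -1.0], [0.2, 0.3], [0.4, 0.2], [-0.8, 0.9], [-0.4, 0.7], [0.5, -0.5], [0.6, -0.6], [-0.1, 2.1], [2.0, -1.4], [-0.2, 0.3], [1.3, 0.4], [-0.2, 1.7], [-1.5, 1.4]]
[ 0.54580765  0.28334542 -0.15586242] -8.930258684991035 res 0.738046440202397
[[0.5, 0.1], [-0.5, 0.3], [-0.9, -1.3], [0.3, -1.0], [0.4, 0.9], [0.9, 0.2], [0.2, 0.6], [-0.0, -1.6], [-0.4, -1.3], [-0.4, -2.2], [0.0, -2.1], [0.3, 0.2], [-0.4, 0.5], [1.1, 1.6], [0.6, 1.5], [-0.8, -0.6]]Traceback (most recent call last):
  File "m.py", line 12, in <module>
    for z in(False,True): p=fit(P,[.4,.25,0.],z)
                            ~~~^^^^^^^^^^^^^^^^^
  File "h.py", line 17, in fit
    s=least_squares(f,x0+([0.] if fz else []),loss='soft_l1')
    return func(*args, 
[... 1090 characters left out ...]
_eval in f_evals]
                                    ^^^^^^^
    f = np.atleast_1d(self.fun(x, *self.args, **self.kwargs))
                      ~~~~~~~~^^^^^^^^^^^^^^^^^^^^^^^^^^^^^^
    return np.atleast_1d(self.fun(x))
                         ~~~~~~~~^^^
    return self.f(x, *self.args, **self.kwargs)
           ~~~~~~^^^^^^^^^^^^^^^^^^^^^^^^^^^^^^
  File "h.py", line 16, in f
    return np.concatenate([(proj(c,(rz(p[2])@(np.array(l)/1e3))+[p[0],p[1],z])[0]-uv) for c,l,uv in obs])
                            ~~~~^^^^^^^^^^^^^^^^^^^^^^^^^^^^^^^^^^^^^^^^^^^^^^
  File "h.py", line 5, in proj
    k=env.calibration(c); X=np.atleast_2d(X)
ValueError: time passes only in moves, steps and waits
```

```bash
python3 - <<'E'
s=open('h.py').read()
s=s.replace("def proj(","CAL={c:env.calibration(c) for c in('top','side','wrist')}\ndef proj(",1).replace("k=env.calibration(c);","k=CAL[c];")
open('h.py','w').write(s)
m=open('m.py').read().replace("env.calibration(c)","CAL[c]");open('m.py','w').write(m)
E
python3 m.py
```

```text
[ 0.5902237  -0.09258626  0.07301663] 4.183544982847711 res 0.744179379334186
[[0.4, -0.2], [-0.4, -0.9], [0.0, 0.3], [0.1, 0.3], [-1.0, 0.9], [-0.7, 0.8], [0.6, -0.2], [0.6, -0.2], [0.1, 2.3], [2.0, -1.0], [-0.1, 0.6], [1.4, 0.7], [-0.4, 1.5], [-1.8, 1.2]]
[ 0.58972666 -0.09271859  0.07324049  0.00133764] 4.196371163384071 res 0.7362655523658412
[[0.5, -0.3], [-0.2, -1.0], [0.2, 0.3], [0.4, 0.2], [-0.8, 0.9], [-0.4, 0.7], [0.5, -0.5], [0.6, -0.6], [-0.1, 2.1], [2.0, -1.4], [-0.2, 0.3], [1.3, 0.4], [-0.2, 1.7], [-1.5, 1.4]]
[ 0.54580765  0.28334542 -0.15586242] -8.930258684991035 res 0.738046440202397
[[0.5, 0.1], [-0.5, 0.3], [-0.9, -1.3], [0.3, -1.0], [0.4, 0.9], [0.9, 0.2], [0.2, 0.6], [-0.0, -1.6], [-0.4, -1.3], [-0.4, -2.2], [0.0, -2.1], [0.3, 0.2], [-0.4, 0.5], [1.1, 1.6], [0.6, 1.5], [-0.8, -0.6]]
[ 0.54638398  0.28432758 -0.15734846 -0.0026567 ] -9.015402455755362 res 0.6958269604731746
[[0.3, 0.2], [-0.8, 0.5], [-1.1, -1.2], [0.1, -0.9], [0.1, 0.9], [0.7, 0.2], [-0.1, 0.7], [0.1, -0.9], [-0.2, -0.6], [-0.3, -1.5], [0.2, -1.4], [0.4, 0.8], [-0.2, 1.0], [1.2, 2.2], [0.7, 2.1], [-0.6, -0.0]]
green [ 0.5508 -0.0584  0.027 ] dock frame [-0.0363  0.0371  0.027 ]
orange [ 0.5578 -0.1299  0.027 ] dock frame [-0.0345 -0.0347  0.027 ]
purple [0.5621 0.0851 0.0152] dock frame [-0.0146  0.1794  0.0152]
```

Fit results:
- **Dock:** (0.590, -0.093), yaw 4.2°.
- **Paddle:** (0.546, 0.284), yaw -9°.
- **Green cell:** dock x = -36 mm in the +36 lane, at a height that matches the text.

I'm moving to a hover above the paddle.

Call:
carry_out(linear=[[0.125,-0.0875,0],[0.25,-0.175,0],[0.375,-0.2625,0],[0.5,-0.35,0],[0.625,-0.4375,0],[0.75,-0.525,0],[0.875,-0.6125,0],[1,-0.7,0]], turn=[[0,0,0.08],[0,0,0.16],[0,0,0.24],[0,0,0.32],[0,0,0.4],[0,0,0.48],[0,0,0.54],[0,0,0.585]], fingers=[-1,-1,-1,-1,-1,-1,-1,-1])

```text
clock: 1.55
tcp_pos: [0.4465, 0.3513, 0.2327]
ee_rot: [[0.0, 0.155, 0.988], [0.0, 0.988, -0.155], [-1.0, 0.0, 0.0]]
force: [-0.3, 1.1, -0.7]
finger_gap: 0.998
```

Call:
carry_out(linear=[[0.12,-0.08,0],[0.24,-0.16,0],[0.36,-0.24,0],[0.47,-0.32,-0.05],[0.505,-0.34,-0.15],[0.505,-0.34,-0.25],[0.505,-0.34,-0.3],[0.505,-0.34,-0.3]], turn=[[0,0,0],[0,0,0],[0,0,0],[0,0,0],[0,0,0],[0,0,0],[0,0,0],[0,0,0]], fingers=[-1,-1,-1,-1,-1,-1,-1,-1])

```text
clock: 2.35
tcp_pos: [0.5455, 0.2839, 0.171]
ee_rot: [[-0.003, 0.156, 0.988], [-0.001, 0.988, -0.156], [-1.0, -0.002, -0.003]]
force: [0.3, 0.0, -0.3]
finger_gap: 0.998
```

```bash
python3 - <<'E'
from h import *
o=env.get_obs();print(o['clock'],o['tcp_pos'],o['ee_rot'].round(3).tolist())
im=env.snapshot('wrist');cv2.imwrite('pics/w1.png',im)
b=env.boxes_of('wrist','paddle_center');print(b)
sd=env.snapshot('side');cv2.imwrite('pics/s1.png',cv2.resize(sd[80:220,220:380],None,fx=4,fy=4))
c=[.546,.284,.110]
print(proj('wrist',[c,[.546,.284,.034]],o))
T=np.array([rz(np.radians(-9))@[a,b,0] for a,b in((.012,.012),(.012,-.012),(-.012,-.012),(-.012,.012))])+c
for q in proj('wrist',T,o): cv2.circle(im,tuple(int(v) for v in q),2,(0,255,0),-1)
cv2.imwrite('pics/w1b.png',im)
E
```

```text
2.35 [0.54545461 0.28387552 0.17095127] [[-0.003, 0.156, 0.988], [-0.001, 0.988, -0.156], [-1.0, -0.002, -0.003]]
[{'rect': [311.2, 107.2, 35.5, 39.9], 'confidence': 0.68}, {'rect': [325.4, 204.4, 42.8, 66.4], 'confidence': 0.59}]
[[320.5732474  223.35907046]
 [320.54194716 195.45582558]]
```

View pics/w1b.png

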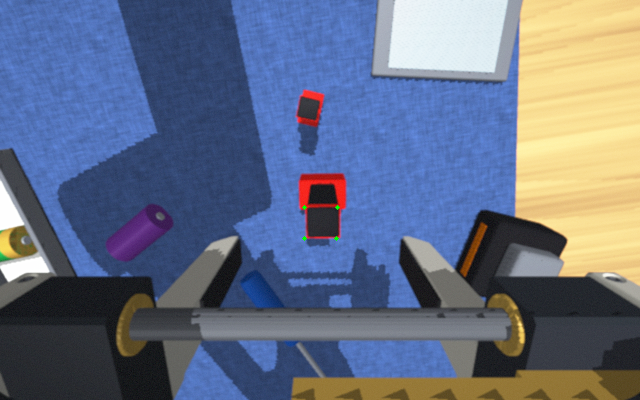

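View pics/s1.png

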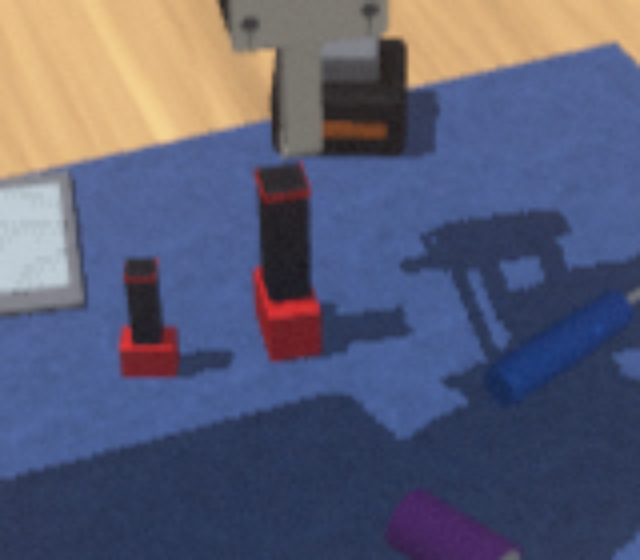

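The close crop shows the predicted handle-top corners landing on the large paddle's handle at about (323,223). It sits about 2 mm further towards +y, and the tool is aligned with the handle. The small paddle is well clear at (310,107). I'm descending to grip.

Call:
carry_out(linear=[[0.003,0.008,-0.1],[0.003,0.008,-0.2],[0.003,0.008,-0.3],[0.003,0.008,-0.4],[0.003,0.008,-0.475],[0.003,0.008,-0.475],[0.003,0.008,-0.475],[0.003,0.008,-0.475]], turn=[[0,0,0],[0,0,0],[0,0,0],[0,0,0],[0,0,0],[0,0,0],[0,0,0],[0,0,0]], fingers=[-1,-1,-1,-1,-1,-1,0.2,1], force=25)

```text
clock: 3.3
tcp_pos: [0.5481, 0.2863, 0.0794]
ee_rot: [[0.003, 0.156, 0.988], [0.001, 0.988, -0.156], [-1.0, 0.001, 0.003]]
force: [0.4, 0.1, -0.4]
finger_gap: 0.871
```

Call:
carry_out(linear=[[0,0,0],[0,0,0],[0,0,0],[0,0,0],[0,0,0],[0,0,0],[0,0,0],[0,0,0]], turn=[[0,0,0],[0,0,0],[0,0,0],[0,0,0],[0,0,0],[0,0,0],[0,0,0],[0,0,0]], fingers=[1,1,1,1,1,1,1,1], force=25)

```text
clock: 4.1
tcp_pos: [0.5471, 0.2857, 0.0776]
ee_rot: [[-0.0, 0.156, 0.988], [-0.0, 0.988, -0.156], [-1.0, -0.0, -0.0]]
force: [0.6, -0.5, -0.9]
finger_gap: 0.26
```

Gripped: the gap of 0.26 equals 24 mm. I'm lifting and carrying it toward the lane.

Call:
carry_out(linear=[[0,0,0.1],[0,0,0.25],[0,0,0.4],[-0.02,-0.1,0.4],[-0.05,-0.25,0.4],[-0.08,-0.4,0.4],[-0.11,-0.55,0.4],[-0.14,-0.7,0.4]], turn=[[0,0,0],[0,0,0],[0,0,0],[0,0,0.08],[0,0,0.17],[0,0,0.26],[0,0,0.35],[0,0,0.44]], fingers=[1,1,1,1,1,1,1,1])

```text
clock: 4.9
tcp_pos: [0.5185, 0.1447, 0.1574]
ee_rot: [[-0.0, -0.076, 0.997], [-0.0, 0.997, 0.076], [-1.0, -0.0, -0.0]]
force: [0.5, 0.5, -0.8]
finger_gap: 0.26
```

Call:
carry_out(linear=[[-0.02,-0.15,0],[-0.04,-0.3,0],[-0.06,-0.45,0],[-0.08,-0.6,0],[-0.09,-0.75,0],[-0.1,-0.9,0],[-0.105,-1,0],[-0.105,-1,0]], turn=[[0,0,0],[0,0,0],[0,0,0],[0,0,0],[0,0,0],[0,0,0],[0,0,0],[0,0,0]], fingers=[1,1,1,1,1,1,1,1])

```text
clock: 5.7
tcp_pos: [0.498, -0.0565, 0.1575]
ee_rot: [[-0.0, -0.071, 0.997], [-0.001, 0.997, 0.071], [-1.0, -0.001, -0.0]]
force: [-0.5, 0.2, -1.5]
finger_gap: 0.26
```

```bash
cat > chk.py <<'E'
import sys
from h import *
n=sys.argv[1]
o=env.get_obs();D=np.array([.5902,-.0926,0]);t=o['tcp_pos'].copy()
print(o['clock'],'tcp',t.round(4),'dock frame',(rz(.073).T@(t-D)).round(4),'underside',round(t[2]-.0776,4),'gap',round(o['finger_gap'],3),'yaw',np.degrees(np.arctan2(o['ee_rot'][1,1],o['ee_rot'][0,1])).round(1)-90)
a=env.snapshot('top');b=env.snapshot('side')
for c in('top','side'):
    print(c,[(round(d["confidence"],2),[round(x,1) for x in d["rect"]]) for d in env.boxes_of(c,'green_cell_center')])
cv2.imwrite(f'pics/{n}.png',np.hstack([cv2.resize(a[70:250,320:480],None,fx=2.4,fy=2.4),cv2.resize(b[190:370,290:490],(int(200*2.05),432))]))
E
python3 chk.py a2
```

```text
5.7 tcp [ 0.498  -0.0565  0.1575] dock frame [-0.0893  0.0427  0.1575] underside 0.0799 gap 0.26 yaw 4.099999999999994
top [(0.87, [312.6, 183.4, 30.9, 29.9]), (0.56, [379.1, 178.3, 18.0, 15.0])]
side [(0.57, [362.0, 270.5, 25.7, 31.8]), (0.55, [318.2, 212.7, 4.8, 12.5])]
```

View pics/a2.png

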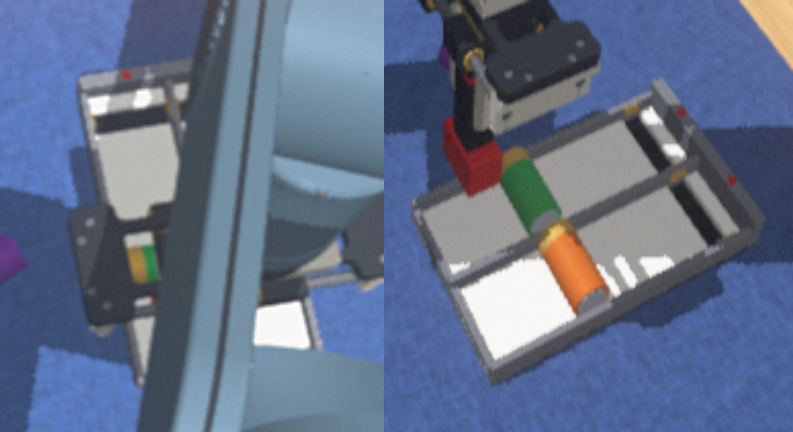

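```bash
python3 - <<'E'
from h import *
im=cv2.imread('pics/a2.png')
t=env.get_obs()['tcp_pos']
F=np.array([rz(.073)@[a,b,z] for z in(.0,.034) for a,b in((.015,.023),(.015,-.023),(-.015,-.023),(-.015,.023))])+[t[0],t[1],.08]
q=proj('side',F);print(q.round(1))
for u,v in q: cv2.circle(im,(int(384+(u-290)*2.05),int((v-190)*2.4)),3,(0,255,0),-1)
cv2.imwrite('pics/a2b.png',cv2.resize(im[80:260,384:684],None,fx=2.5,fy=2.5))
E
```

```text
[[334.4 244.7]
 [347.5 264.4]
 [331.2 270.9]
 [318.6 250.7]
 [335.1 231.6]
 [348.7 251.5]
 [331.9 258.1]
 [318.8 237.7]]
```

View pics/a2b.png

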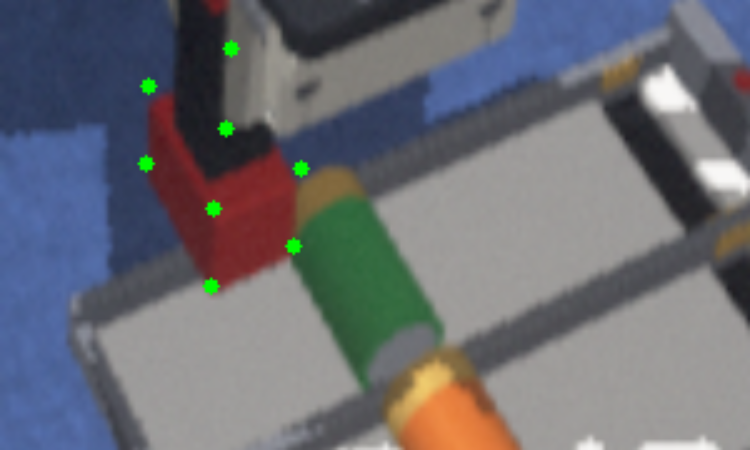

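The overlay agrees to 1–2 px. I'm centring over the lane and lowering behind the cell.

Call:
carry_out(linear=[[0,-0.03,0],[0,-0.03,-0.06],[0,-0.03,-0.13],[0,-0.03,-0.2],[0,-0.03,-0.26],[0,-0.03,-0.3],[0,-0.03,-0.33],[0,-0.03,-0.33]], turn=[[0,0,0],[0,0,0],[0,0,0],[0,0,0],[0,0,0],[0,0,0],[0,0,0],[0,0,0]], fingers=[1,1,1,1,1,1,1,1])

```text
clock: 6.7
tcp_pos: [0.4977, -0.06, 0.0908]
ee_rot: [[-0.001, -0.074, 0.997], [0.001, 0.997, 0.074], [-1.0, 0.001, -0.001]]
force: [-0.3, 0.7, -2.0]
finger_gap: 0.256
```

```bash
python3 chk.py a3
```

```text
6.7 tcp [ 0.4977 -0.06    0.0908] dock frame [-0.0899  0.0392  0.0908] underside 0.0132 gap 0.256 yaw 4.200000000000003
top [(0.89, [313.6, 183.9, 31.8, 34.9]), (0.55, [377.0, 184.8, 13.8, 10.6])]
side [(0.84, [365.6, 277.6, 21.9, 14.7])]
```

View pics/a3.png

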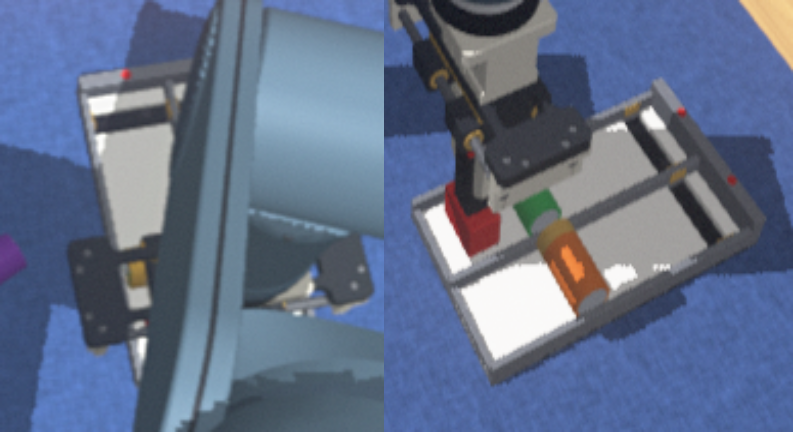

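The foot is in the lane behind the green cell, and neither cell has moved. I'm pushing slowly at about 40 mm/s along dock +x.

Call:
carry_out(linear=[[0.02,0,0],[0.04,0,0],[0.06,0,0],[0.08,0,0],[0.1,0,0],[0.12,0.001,0],[0.14,0.002,0],[0.16,0.003,0]], turn=[[0,0,0],[0,0,0],[0,0,0],[0,0,0],[0,0,0],[0,0,0],[0,0,0],[0,0,0]], fingers=[1,1,1,1,1,1,1,1])

```text
clock: 7.7
tcp_pos: [0.5304, -0.0596, 0.0916]
ee_rot: [[-0.0, -0.074, 0.997], [0.0, 0.997, 0.074], [-1.0, 0.0, -0.0]]
force: [-0.1, 0.4, -1.6]
finger_gap: 0.258
```

```bash
python3 chk.py a4
```

```text
7.7 tcp [ 0.5304 -0.0596  0.0916] dock frame [-0.0572  0.0373  0.0916] underside 0.014 gap 0.258 yaw 4.200000000000003
top [(0.74, [312.8, 183.7, 35.7, 31.6]), (0.52, [373.6, 172.4, 13.1, 11.5])]
side [(0.62, [373.9, 277.1, 18.5, 17.7]), (0.48, [326.1, 215.7, 23.8, 22.2])]
```

View pics/a4.png

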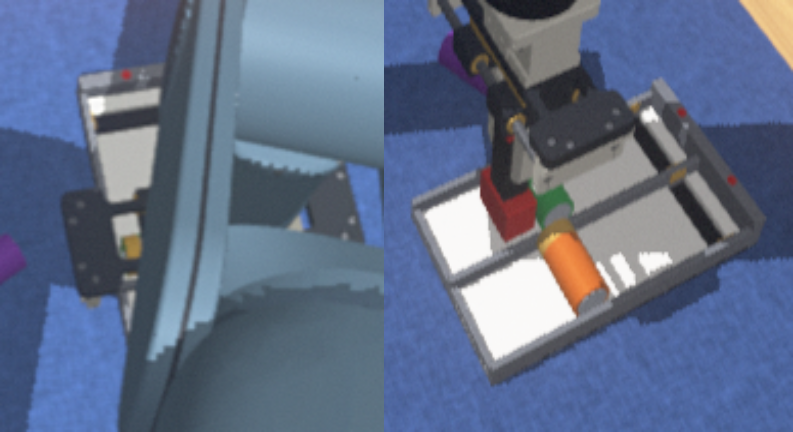

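The cell is starting to move ahead of the foot, and orange is unmoved. I'm continuing the push.

Call:
carry_out(linear=[[0.02,0.001,0],[0.04,0.002,0],[0.06,0.003,0],[0.08,0.005,0],[0.1,0.007,0],[0.12,0.008,0],[0.14,0.01,0],[0.16,0.011,0]], turn=[[0,0,0],[0,0,0],[0,0,0],[0,0,0],[0,0,0],[0,0,0],[0,0,0],[0,0,0]], fingers=[1,1,1,1,1,1,1,1])

```text
clock: 8.7
tcp_pos: [0.5625, -0.0574, 0.0916]
ee_rot: [[-0.0, -0.074, 0.997], [0.0, 0.997, 0.074], [-1.0, 0.0, -0.0]]
force: [-1.2, -0.7, -1.1]
finger_gap: 0.255
```

```bash
python3 chk.py a5
```

```text
8.7 tcp [ 0.5625 -0.0574  0.0916] dock frame [-0.0251  0.0371  0.0916] underside 0.014 gap 0.255 yaw 4.200000000000003
top [(0.82, [313.6, 183.2, 29.7, 32.9])]
side [(0.74, [388.0, 267.8, 19.7, 14.8]), (0.69, [332.7, 217.4, 31.4, 30.9])]
```

View pics/a5.png

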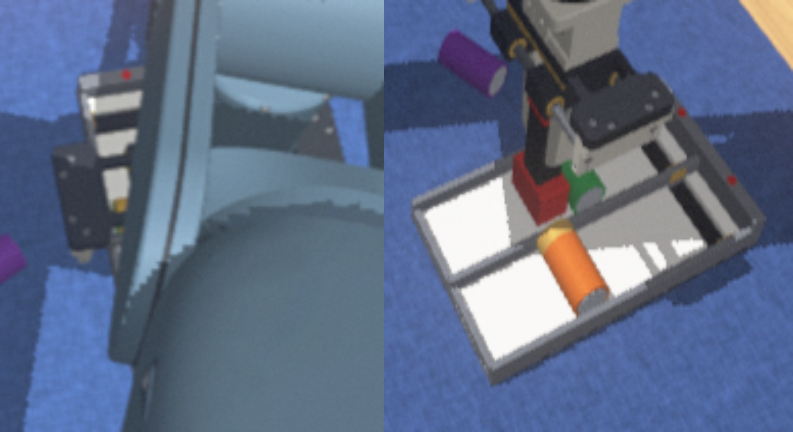

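Call:
carry_out(linear=[[0.02,0.001,0],[0.04,0.002,0],[0.06,0.003,0],[0.08,0.005,0],[0.1,0.007,0],[0.12,0.008,0],[0.14,0.01,0],[0.16,0.011,0]], turn=[[0,0,0],[0,0,0],[0,0,0],[0,0,0],[0,0,0],[0,0,0],[0,0,0],[0,0,0]], fingers=[1,1,1,1,1,1,1,1])

```text
clock: 9.7
tcp_pos: [0.5945, -0.0552, 0.0916]
ee_rot: [[-0.0, -0.074, 0.997], [0.0, 0.997, 0.074], [-1.0, 0.0, -0.0]]
force: [0.2, 0.4, -0.9]
finger_gap: 0.257
```

```bash
python3 chk.py a6
```

```text
9.7 tcp [ 0.5945 -0.0552  0.0916] dock frame [0.007  0.037  0.0916] underside 0.014 gap 0.257 yaw 4.200000000000003
top [(0.96, [313.8, 184.4, 33.0, 30.2]), (0.37, [361.8, 146.1, 20.2, 92.1])]
side [(0.67, [331.9, 216.8, 34.9, 27.7]), (0.54, [401.2, 259.8, 19.5, 23.3])]
```

View pics/a6.png

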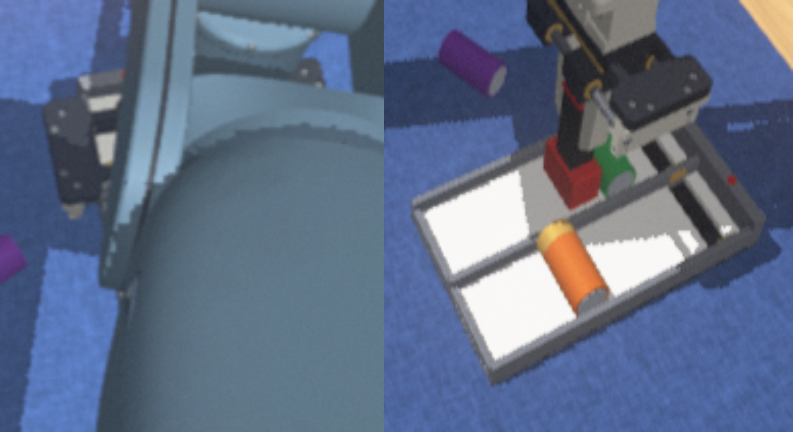

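Still rolling straight, with the cell now around dock x of about 45. Two more pushes.

Call:
carry_out(linear=[[0.02,0.001,0],[0.04,0.002,0],[0.06,0.003,0],[0.08,0.005,0],[0.1,0.007,0],[0.12,0.008,0],[0.14,0.01,0],[0.16,0.011,0]], turn=[[0,0,0],[0,0,0],[0,0,0],[0,0,0],[0,0,0],[0,0,0],[0,0,0],[0,0,0]], fingers=[1,1,1,1,1,1,1,1])

```text
clock: 10.7
tcp_pos: [0.6265, -0.053, 0.0916]
ee_rot: [[-0.0, -0.074, 0.997], [-0.0, 0.997, 0.074], [-1.0, -0.0, -0.0]]
force: [-0.6, 0.1, -1.5]
finger_gap: 0.257
```

```bash
python3 chk.py a7
```

```text
10.7 tcp [ 0.6265 -0.053   0.0916] dock frame [0.0391 0.0369 0.0916] underside 0.014 gap 0.257 yaw 4.200000000000003
top [(0.89, [311.7, 183.2, 34.8, 31.7])]
side [(0.77, [331.9, 216.3, 33.7, 27.6]), (0.65, [418.1, 254.8, 19.1, 17.8])]
```

View pics/a7.png

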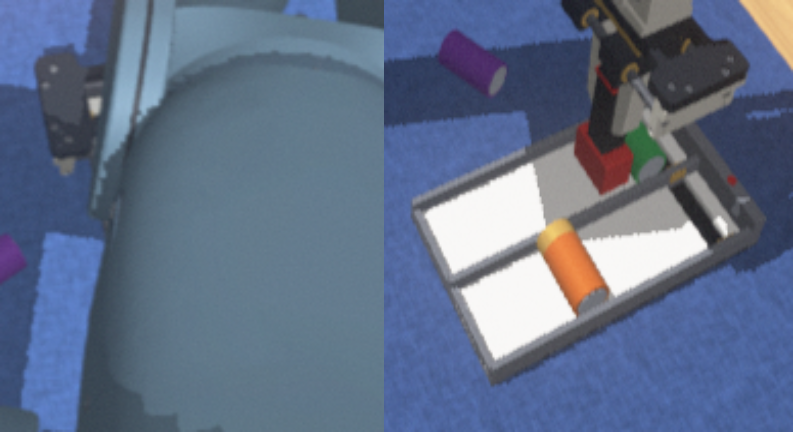

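Call:
carry_out(linear=[[0.02,0.001,0],[0.04,0.002,0],[0.06,0.003,0],[0.08,0.005,0],[0.095,0.006,0],[0.105,0.007,0],[0.105,0.007,0],[0.105,0.007,0]], turn=[[0,0,0],[0,0,0],[0,0,0],[0,0,0],[0,0,0],[0,0,0],[0,0,0],[0,0,0]], fingers=[1,1,1,1,1,1,1,1])

```text
clock: 11.7
tcp_pos: [0.647, -0.0516, 0.0915]
ee_rot: [[-0.0, -0.074, 0.997], [0.0, 0.997, 0.074], [-1.0, 0.0, -0.0]]
force: [-0.1, 0.1, -1.8]
finger_gap: 0.257
```

```bash
python3 chk.py a8; python3 - <<'E'
from h import *
D=np.array([.5902,-.0926,0])
for n,p in(('seated end',(.095,.006,.023)),('unseated at 85',(.085,.006,.0265)),('at 75',(.075,.006,.0265))): print(n,proj('side',D+rz(.073)@np.array(p)))
E
```

```text
11.7 tcp [ 0.647  -0.0516  0.0915] dock frame [0.0597 0.0367 0.0915] underside 0.0139 gap 0.257 yaw 4.200000000000003
top [(0.67, [313.9, 183.9, 35.1, 33.9])]
side [(0.84, [428.5, 249.2, 20.4, 18.9]), (0.6, [332.4, 216.9, 34.7, 27.5])]
seated end [[431.84280999 257.20500151]]
unseated at 85 [[427.65695421 257.94446773]]
at 75 [[423.07839377 259.88393707]]
```

View pics/a8.png

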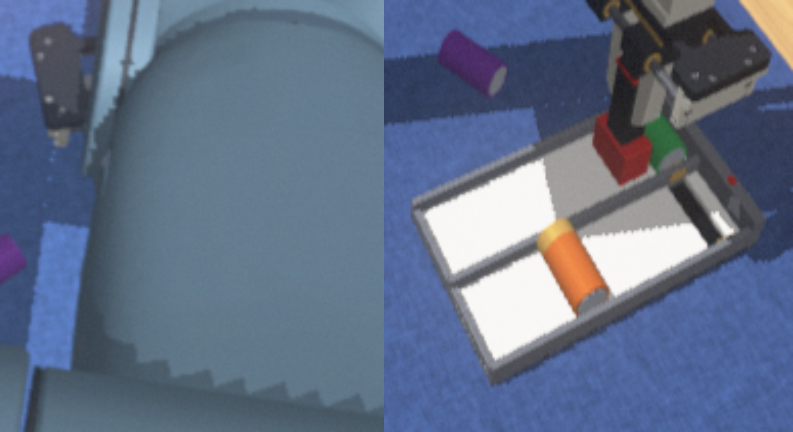

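The cell's visible end face at about (432,256) matches the predicted seated position of (432,257). I'll back off gently and look again with the cell unobstructed before leaving.

Call:
carry_out(linear=[[-0.04,-0.003,0],[-0.1,-0.007,0],[-0.18,-0.013,0],[-0.26,-0.019,0],[-0.34,-0.025,0],[-0.42,-0.031,0],[-0.42,-0.031,0.1],[-0.42,-0.031,0.25]], turn=[[0,0,0],[0,0,0],[0,0,0],[0,0,0],[0,0,0],[0,0,0],[0,0,0],[0,0,0]], fingers=[1,1,1,1,1,1,1,1])

```text
clock: 12.7
tcp_pos: [0.5604, -0.0575, 0.1405]
ee_rot: [[-0.005, -0.073, 0.997], [0.001, 0.997, 0.073], [-1.0, 0.002, -0.005]]
force: [0.7, -0.2, -1.6]
finger_gap: 0.257
```

```bash
python3 chk.py a9; python3 - <<'E'
from h import *
a=cv2.imread('pics/a9.png')
cv2.imwrite('pics/a9b.png',cv2.resize(a[60:260,594:793],None,fx=3,fy=3))
E
```

```text
12.7 tcp [ 0.5604 -0.0575  0.1405] dock frame [-0.0271  0.0372  0.1405] underside 0.0629 gap 0.257 yaw 4.200000000000003
top [(0.57, [312.3, 183.1, 36.6, 30.0]), (0.53, [371.1, 117.5, 30.2, 18.2])]
side [(0.92, [331.4, 216.0, 32.9, 30.4]), (0.57, [422.6, 244.5, 28.4, 28.4])]
```

View pics/a9.png

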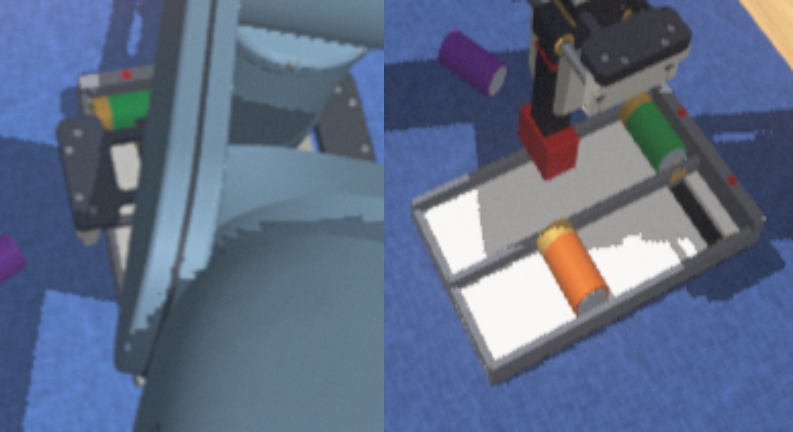

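View pics/a9b.png

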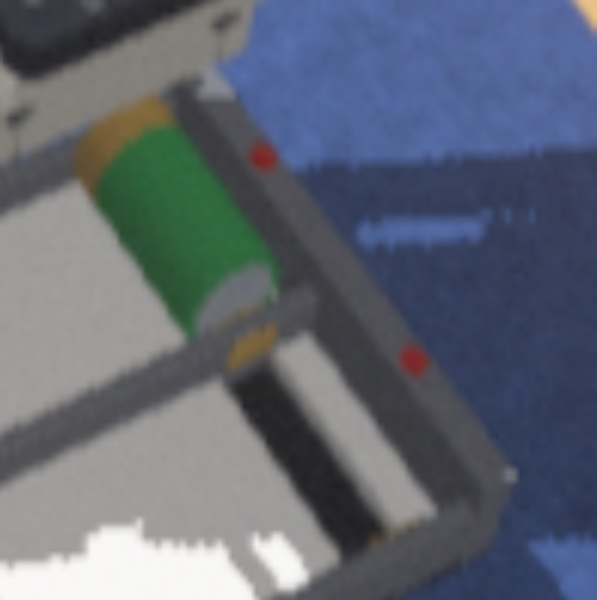

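The cell sits in line with the slot, clear of the paddle. I'm carrying the paddle back to its original spot, which is free.

Call:
carry_out(linear=[[0,0,0.1],[0,0.06,0.15],[0,0.2,0.15],[0,0.35,0.15],[0,0.5,0.15],[0,0.66,0.15],[0,0.83,0.15],[0,1,0.15]], turn=[[0,0,0],[0,0,0],[0,0,0],[0,0,0],[0,0,0],[0,0,0],[0,0,0],[0,0,0]], fingers=[1,1,1,1,1,1,1,1])

```text
clock: 13.7
tcp_pos: [0.5621, 0.1442, 0.1705]
ee_rot: [[-0.002, -0.074, 0.997], [0.0, 0.997, 0.074], [-1.0, 0.0, -0.002]]
force: [0.3, -0.9, -1.3]
finger_gap: 0.258
```

Call:
carry_out(linear=[[-0.02,0.15,0],[-0.04,0.3,0],[-0.06,0.45,0],[-0.065,0.58,-0.05],[-0.065,0.68,-0.15],[-0.065,0.715,-0.26],[-0.065,0.715,-0.36],[-0.065,0.715,-0.4]], turn=[[0,0,0],[0,0,0],[0,0,0],[0,0,0],[0,0,0],[0,0,0],[0,0,0],[0,0,0]], fingers=[1,1,1,1,1,1,1,1])

```text
clock: 14.5
tcp_pos: [0.5475, 0.2857, 0.0883]
ee_rot: [[-0.005, -0.075, 0.997], [-0.001, 0.997, 0.075], [-1.0, -0.001, -0.005]]
force: [-0.2, 0.7, -2.0]
finger_gap: 0.252
```

```bash
python3 - <<'E'
from h import *
o=env.get_obs();print(o['clock'],o['tcp_pos'],o['force'],'to go',.0776-o['tcp_pos'][2])
a=env.snapshot('side');cv2.imwrite('pics/b1.png',cv2.resize(a[90:360,220:490],None,fx=2.2,fy=2.2))
E
```

```text
14.5 [0.5474994 0.2857059 0.0882842] [-0.18181698  0.67969566 -2.00687956] to go -0.010684200799316881
```

View pics/b1.png

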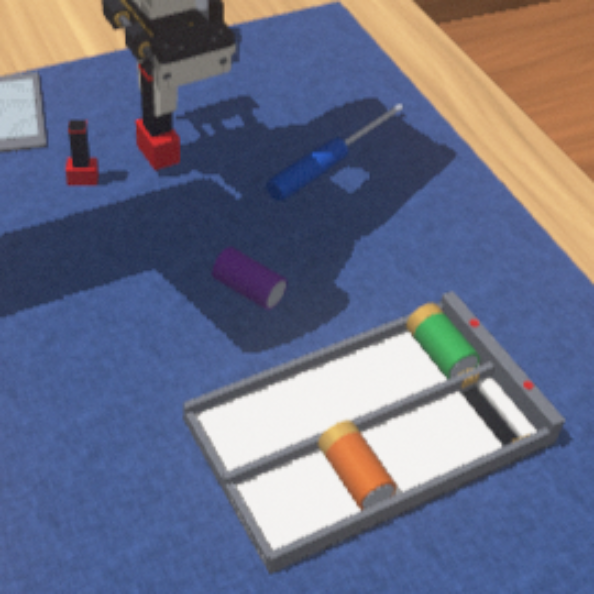

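Call:
carry_out(linear=[[0,0,-0.01],[0,0,-0.02],[0,0,-0.03],[0,0,-0.035],[0,0,-0.04],[0,0,-0.044],[0,0,-0.044],[0,0,-0.044]], turn=[[0,0,0],[0,0,0],[0,0,0],[0,0,0],[0,0,0],[0,0,0],[0,0,0],[0,0,0]], fingers=[1,1,1,1,1,1,1,1])

```text
clock: 15.35
tcp_pos: [0.5501, 0.2851, 0.0829]
ee_rot: [[0.0, -0.074, 0.997], [-0.0, 0.997, 0.074], [-1.0, -0.0, 0.0]]
force: [-0.8, 1.1, -1.2]
finger_gap: 0.256
```

About 5 mm remain and there is no contact force yet. I'll go down in small steps.

Call:
carry_out(linear=[[0,0,-0.005],[0,0,-0.01],[0,0,-0.015],[0,0,-0.02],[0,0,-0.022],[0,0,-0.024],[0,0,-0.024],[0,0,-0.024]], turn=[[0,0,0],[0,0,0],[0,0,0],[0,0,0],[0,0,0],[0,0,0],[0,0,0],[0,0,0]], fingers=[1,1,1,1,1,1,1,1])

```text
clock: 16.15
tcp_pos: [0.5501, 0.2852, 0.078]
ee_rot: [[-0.0, -0.074, 0.997], [-0.0, 0.997, 0.074], [-1.0, -0.0, -0.0]]
force: [0.2, -0.3, -2.0]
finger_gap: 0.255
```

Call:
carry_out(linear=[[0,0,-0.003],[0,0,-0.003],[0,0,-0.003]], turn=[[0,0,0],[0,0,0],[0,0,0]], fingers=[1,1,1])

```text
clock: 16.45
tcp_pos: [0.5503, 0.2852, 0.0776]
ee_rot: [[0.0, -0.074, 0.997], [0.0, 0.997, 0.074], [-1.0, 0.0, 0.0]]
force: [0.3, 0.1, -0.8]
finger_gap: 0.259
```

Call:
carry_out(linear=[[0,0,-0.002],[0,0,-0.002],[0,0,-0.002]], turn=[[0,0,0],[0,0,0],[0,0,0]], fingers=[1,1,1])

```text
clock: 16.75
tcp_pos: [0.5503, 0.2852, 0.0775]
ee_rot: [[0.001, -0.074, 0.997], [0.0, 0.997, 0.074], [-1.0, 0.0, 0.001]]
force: [-0.9, -0.9, 4.3]
finger_gap: 0.257
```

The wrist now reads +4 N in z, so the foot is on the table. I'll open slowly and then rise.

Call:
carry_out(linear=[[0,0,0],[0,0,0],[0,0,0],[0,0,0],[0,0,0],[0,0,0],[0,0,0],[0,0,0]], turn=[[0,0,0],[0,0,0],[0,0,0],[0,0,0],[0,0,0],[0,0,0],[0,0,0],[0,0,0]], fingers=[0.4,0.3,0.2,0,-0.2,-0.4,-0.6,-0.6])

```text
clock: 17.55
tcp_pos: [0.5501, 0.2852, 0.077]
ee_rot: [[-0.0, -0.074, 0.997], [0.0, 0.997, 0.074], [-1.0, 0.0, -0.0]]
force: [0.5, 0.6, 0.1]
finger_gap: 0.771
```

Call:
carry_out(linear=[[0,0,0.05],[0,0,0.15],[0,0,0.3],[0,0,0.45],[0,0,0.6],[0,0,0.7],[0,0,0.75],[0,0,0.75]], turn=[[0,0,0],[0,0,0],[0,0,0],[0,0,0],[0,0,0],[0,0,0],[0,0,0],[0,0,0]], fingers=[-0.6,-0.6,-0.6,-0.6,-0.6,-0.6,-0.6,-0.6])

```text
clock: 18.35
tcp_pos: [0.5508, 0.2854, 0.229]
ee_rot: [[0.003, -0.074, 0.997], [0.001, 0.997, 0.074], [-1.0, 0.001, 0.003]]
force: [0.0, 0.2, -0.1]
finger_gap: 0.8
```

```bash
python3 - <<'E'
from h import *
print(env.get_obs()['clock'],env.get_obs()['tcp_pos'],env.get_obs()['finger_gap'])
a=env.snapshot('side');b=env.snapshot('top');cv2.imwrite('pics/f1.png',cv2.resize(a[90:360,220:490],None,fx=2.2,fy=2.2));cv2.imwrite('pics/f2.png',cv2.resize(b[80:270,180:460],None,fx=2.8,fy=2.8))
for n in('green_cell_center','orange_cell_center','paddle_center'):
  for c in('top','side'):
    print(n,c,[(round(d["confidence"],2),[round(x,1) for x in d["rect"]]) for d in env.boxes_of(c,n)])
D=np.array([.5902,-.0926,0])
for n,p in(('seated centre',(.095,.036,.023)),):
  for c in('top','side'): print(n,c,proj(c,D+rz(.073)@np.array(p)))
E
```

```text
18.35 [0.55083445 0.28541463 0.22904296] 0.8000781178081527
green_cell_center top [(0.96, [372.3, 116.5, 36.0, 23.8]), (0.8, [313.6, 184.7, 32.7, 26.3]), (0.63, [403.3, 161.6, 102.0, 137.8])]
green_cell_center side [(0.72, [421.8, 244.6, 32.0, 31.4]), (0.56, [332.2, 215.7, 32.8, 27.8])]
orange_cell_center top [(0.59, [424.3, 171.6, 33.2, 22.3])]
orange_cell_center side [(0.74, [381.8, 301.7, 34.3, 39.8])]
paddle_center top [(0.96, [208.4, 195.6, 33.1, 28.3]), (0.52, [217.4, 243.0, 13.5, 14.8])]
paddle_center side [(0.65, [258.9, 157.3, 13.2, 27.2]), (0.59, [293.1, 145.1, 17.1, 52.7])]
seated centre top [[374.99339391 116.99997016]]
seated centre side [[422.16008672 245.58915803]]
```

View pics/f1.png

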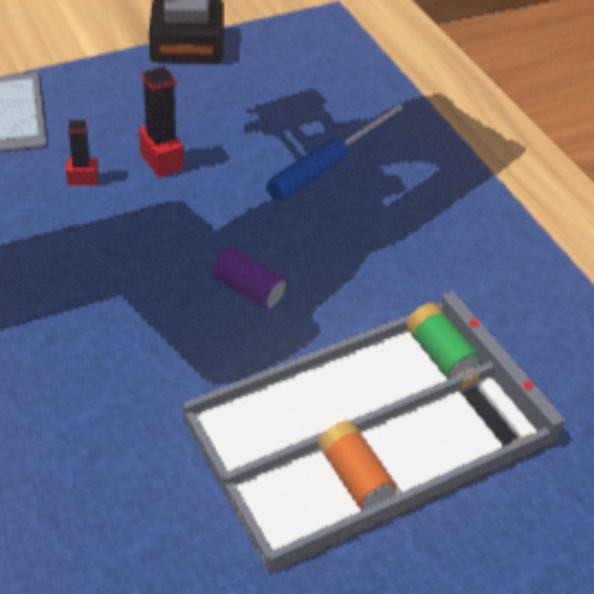

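View pics/f2.png

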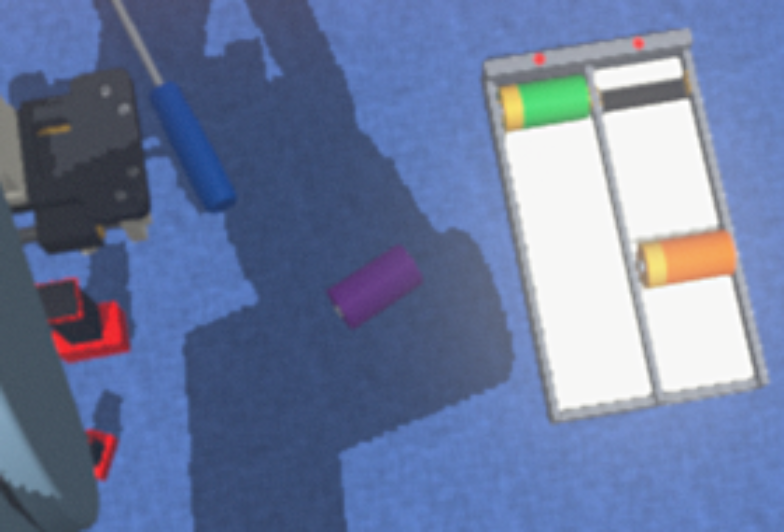

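All checks agree: green is in the slot, orange hasn't moved, and the paddle stands upright with the gripper clear of it. I'm handing in.

```bash
python3 -c "
from plant import env
print(env.sign_off())"
```

```text
the job is handed in; nothing more can be done
None
```

I gripped the larger red-footed paddle by its handle and rolled the green cell along its lane at about 40 mm/s until it dropped into the far seat. I then stood the paddle upright near its original spot, well clear of the dock, and handed in at about 19 s.

Last checks before handing in:
- **Green cell:** the side view put it at (422,245), with (422,246) predicted for a seated cell. The top view put it at (372,116.5), with (375,117) predicted. The 3 px gap in the top view is within the calibration and detection error, and the cell visibly covers the slot.
- **Orange cell:** its detections were within about 1 px of where they started in both views.
- **Paddle:** it stands upright with the gripper open and about 15 cm up. The wrist read +4 N at touchdown and about 0 N after release.

No check failed. In the top view the arm hid the dock's lanes during the push, so the rolling was followed mainly in the side view.

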